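# Show the underside of a model bridge to the inspection camera

### The job

The model truss bridge in the gluing jig is due for a check of its underside. Swing the jig's keeper right off the bridge, lift the bridge out, and hold it up to the inspection camera: its underside square to the lens and centred on the lens axis 110 mm in front of the lens, the bridge's length level and straight across the camera. Finish while still holding it there, motionless; do not touch the camera, and leave the other things on the bench where they are.

Things in the scene. Friction and masses are not known exactly. Their poses are not given: they have to be found in the camera images.
- bridge: dark green plastic model truss bridge, 36 wide (x) x 170 long (y) x 35 mm high (z), about 60 g, rigid; loose. Origin: centre of its underside; z points up through its top. The two side trusses can be gripped across x (34 mm wide, solid from the underside up to 27 mm) at mid length. It starts upright, sitting in the jig.
- jig: gluing jig fixed to the bench: plywood base 110 (x) x 215 (y) x 8 mm; blue cradles at y = +-58 mm, 18 mm long in y, their cheeks reaching x = +-26 mm, 42 mm high; blue end stops at y = +-91 mm, 40 mm high. Origin: centre of the base, on the bench; z up. The bridge lies along its y, underside 26 mm above the bench; between the cradles fingers have free room above the base.
- keeper (a joint): level aluminium arm, 14 x 6 mm, across the top of the bridge, so that it cannot be lifted. Turns about an upright pivot with light friction, stays where left. In rad: at 0 it points along the jig's -x, across the bridge; it opens clockwise seen from above, tip going towards the jig's +y; at 1.57 it points along the jig's +y, clear of the bridge; stop at 2.0. Starts at 0 to 0.3.
- keeper_pivot (a point): top of the keeper's pivot, 71 mm above the bench, at x = 42, y = 35 mm in the jig's frame.
- keeper_knob (a point): top centre of the red upright knob on the keeper arm, 13 mm diameter, standing 26 mm above the arm, top 92 mm above the bench; 44 mm from the pivot axis. Push the knob sideways (about 1.5 N) to turn the keeper.
- camera: inspection camera stand, fixed to the bench (position and yaw vary): round grey foot of 80 mm diameter, post and a black yoke; with its head it is about 140 mm tall. Origin: centre of the foot's underside; z up; it faces its own -x, roughly towards the robot. Its y is the level axis about which the head is tilted.
- camera_lens (a point): centre of the lens glass, on the front of the camera head inside a white ring light 52 mm across; the head is tilted back differently each time, so that the lens looks up and towards the robot, 20 to 40 degrees from vertical. z points out of the lens along its axis; y is level, across the camera.
- camera_focus (a point): the point in the air on the lens axis, 110 mm in front of the lens: the centre of the bridge's underside belongs here. Axes as for the lens: the bridge's z must point along this z (away from the lens) and its y along this y, either way round.
- glue_pot: small jar, brown with a white lid, 38 mm diameter, 46 mm high; loose bystander. Origin: centre of its underside.
- tape_runner: blue and white glue-tape dispenser, 52 x 109 (y) x 20 mm, lying flat; loose bystander. Origin: centre of its underside.
- side_cutters: red-handled side cutters, 40 x 189 (y) x 14 mm, lying flat; loose bystander. Origin: centre of its underside.

How it is judged (in metres and radians):
On the way, in this order (a step that is already met when the one before it is completed fails the run):
1. the keeper is swung off the bridge (more than 1.25 rad) while the bridge is still in the jig (value of joint keeper above 1.25 rad and height (world z) of bridge below 0.04 m), for 0.2 s.
2. the bridge is lifted out of the jig in the fingers (height (world z) of bridge above 0.08 m and contact force between bridge and the fingers above 0.5 N and contact force between bridge and jig below 0.05 N), for 0.2 s.
At the end, for the whole second after the job is handed in: Bridge held still in the fingers, touching nothing else; centre of its underside within 15 mm along and 18 mm across the lens axis of the focus point; underside square to the lens and length level across the camera, both within 0.18 rad; keeper open over 1.25 rad; bystanders moved under 30 mm (x of bridge in the frame of camera_focus between -0.018 and 0.018 m and y of bridge in the frame of camera_focus between -0.018 and 0.018 m and z of bridge in the frame of camera_focus between -0.015 and 0.015 m and angle between the z axis of bridge and the z axis of camera_focus, either way round below 0.18 rad and angle between bridge's own z axis and vertical below 1.2 rad and angle between the y axis of bridge and the y axis of camera_focus, either way round below 0.18 rad and height (world z) of bridge above 0.15 m and contact force between bridge and the fingers above 0.5 N and contact force between bridge and camera below 0.05 N and contact force between bridge and jig below 0.05 N and linear speed of bridge below 0.02 m/s and angular speed of bridge below 0.2 rad/s and value of joint keeper above 1.25 rad and distance of each of glue_pot, tape_runner, side_cutters from where it was at the start of the episode below 0.03 m); the arm keeps its last pose, push and grip.
It fails at once if the inspection camera is touched (over 1 N) (contact force between camera and the arm above 1 N or contact force between camera and the fingers above 1 N or contact force between camera and bridge above 1 N).
It fails at once if the glue pot is moved by 30 mm or more (distance of glue_pot from where it was at the start of the episode above 0.03 m).
It fails at once if the tape runner is moved by 30 mm or more (distance of tape_runner from where it was at the start of the episode above 0.03 m).
It fails at once if the side cutters is moved by 30 mm or more (distance of side_cutters from where it was at the start of the episode above 0.03 m).
It also fails if it takes over 48 s, if anything falls off the work surface, if the arm or the gripper's body presses on something with over 40 N, if the wrist force passes 120 N, or if a joint passes its speed limit or range.

### The arm

A 6-joint arm with a two-finger parallel gripper is mounted at the origin on a cart in front of the work surface, level with it; the furniture and walls round the work are solid. World frame = base frame: x ahead of the robot, y to its left, z up, the work surface at z = 0. Lengths are in m, angles in degrees, forces in N, time in s.
With the tool pointing down it reaches from about 0.25 to 0.8 m from the base axis. Payload 3.9 kg.
Tool frame: the origin (TCP) lies on the mounting face of the last link; the fingertips stand robot.tip_reach ahead of it and the grasp point (between the pads) lies 155 mm ahead of it (robot.tip_reach is the distance from the TCP to the fingertips, in m); z points along the fingers, y is the line along which they close (so a half turn about z gives the same grasp; the last joint's range is limited). The gripper opens to 85 mm and grips with 20 to 120 N. Pads are 22 mm wide; open, the fingers measure 114 mm over their backs; the gripper's body (76 mm by 85 mm) begins 54 mm behind the grasp point. The pads swing forward as they close: fully open they stand 13 mm farther back than shut.
Start: joints at [72.078, 14.897, -7.913, 67.191, 0, 90], TCP at [0.162, 0.5, 0.405] pointing down, gripper open.
Joint ranges: [-159.42, 159.42], [-47.68, 98.78], [-73.54, 78.23], [-108.79, 121.32], [-90, 84.71], [-180, 180]. Speed limits (degrees/s): [147.25, 147.25, 180, 180, 180, 180].

### API

Orientations are given as [roll, pitch, yaw] about the fixed x, y, z axes, in that order (R = Rz(yaw) Ry(pitch) Rx(roll)).
In Python, from station import robot gives the robot as it stands.
- The arm moves only by the tool jog_arm, never from a script. Its argument "increments" is a list that holds one entry, the list of rows, each a list of 7 numbers: the shift along the tool's x, y, z in units of 60 mm (1.0 is 60 mm), then the turn, a rotation vector about the tool's x, y, z in units of 10 degrees (1.0 is 10 degrees), then the closure, from -1 (fully open) to 1 (shut), so that 0 is half open. A call has 1 to 20 rows; each row shifts and turns the commanded pose from where the row before left it, along the tool's axes as they then stand; what a row does not reach is not made up. A row lasts 1/8 s, in which the tool goes at most 62.5 mm and 10.7 degrees, less where a joint would pass 70% of its speed; a pose out of reach is approached as far as the arm can. A call is refused whole if a number of a shift passes 1 or a number of a turn 1, either way. A call with a gripper value outside its range is refused whole. The fingers move at their own pace and stop on an object; the grip force is fixed at half the most. Time passes only in rows, so rows that do not move let the fingers close. It gives the time, the measured TCP pose, the force, the opening and the grip force at its end, in the units of the state.
- robot.get_obs(): the state, without advancing time (a new reading comes with each control period).
- robot.snapshot(name): name is "side" or "top" or "wrist"; returns the picture (480x640x3 uint8, red, green, blue); there is no depth.
- robot.camera_model(name): a dict with "fx", "fy", "cx", "cy" (pixels), "camera_from_world" (4x4, takes a point from world to camera coordinates); the wrist camera has in their place "hand_eye" (4x4, takes a point from camera to tool coordinates, whose origin is the TCP and whose axes are the flange's). Camera axes: x right, y down, z forward; pixel columns grow to the right and rows downward; lengths in m; the calibration is good to about 2 mm. A picture is of the moment at which its call begins: read the wrist's pose just before it. camera_model takes no time and is no camera call.
- robot.close_job(): hands the job in; it is judged then, once.
The state is a dict: "time": time; "q": joint angles; "joint_vel": joint speeds; "joint_efforts": joint torques, N m; "ee_pos": TCP position; "ee_rot": TCP orientation; "contact_force": force on the tool from outside, world axes, zero at the start; "torque": the same for the moment, N m; "width": finger opening in m; "gripper_force": force on a finger pad.
Only numpy, scipy, OpenCV 4.12 (cv2) and the standard library are available. Lean on these libraries where they do the work, as an engineer would, in place of code of your own. Each camera call takes 0.05 s, during which the arm holds its last target. There are 200 camera calls.

## Working session

There is one attempt and no reset: what is moved stays moved. The work goes in short steps, Python scripts to look and compute and a tool call to move; the robot and the scene stay as the last step left them, time stands still between calls to the robot, and variables do not carry over. Pictures are saved under pics/ and viewed, at most 10 in all, crops included, and the job is handed in when it is done.

Besides the shell and the picture viewer there is one more tool, called as name(argument=value, ...), one argument or row to a line, values as JSON. jog_arm: Moves the arm, as the interface text tells. Its arguments: {"type":"object","properties":{"increments":{"type":"array"}},"required":["increments"]}

```bash
mkdir -p pics; ls; python3 - <<'E'
from station import robot
import cv2,numpy as np
o=robot.get_obs();print({k:np.round(v,3) for k,v in o.items()},robot.tip_reach)
for n in("top","side","wrist"):
    cv2.imwrite(f"pics/{n}0.png",robot.snapshot(n)[:,:,::-1])
    m=robot.camera_model(n);print(n,{k:np.round(v,3).tolist() for k,v in m.items()})
E
```

```text
pics
{'time': np.float64(0.0), 'q': array([72.079, 14.939, -7.986, 67.192,  0.   , 89.999]), 'joint_vel': array([-0.007,  0.113,  0.035,  0.077, -0.019, -0.009]), 'joint_efforts': array([-0.0000e+00, -4.0568e+01,  2.5392e+01,  1.9000e-02, -0.0000e+00,
       -0.0000e+00]), 'ee_pos': array([0.161, 0.499, 0.404]), 'ee_rot': array([-179.883,   -0.   ,  162.08 ]), 'contact_force': array([-0.078, -0.755,  0.604]), 'torque': array([ 0.021, -0.022,  0.026]), 'gripper_force': np.float64(0.0), 'width': np.float64(0.086)} 0.1734
top {'fx': 612.279, 'fy': 612.279, 'cx': 319.868, 'cy': 242.536, 'camera_from_world': [[-0.015, -1.0, -0.005, 0.197], [-0.992, 0.016, -0.126, 0.603], [0.126, 0.003, -0.992, 1.356], [0.0, 0.0, 0.0, 1.0]]}
side {'fx': 580.204, 'fy': 580.204, 'cx': 327.59, 'cy': 242.808, 'camera_from_world': [[0.995, -0.102, -0.002, -0.548], [-0.061, -0.577, -0.815, 0.269], [0.082, 0.811, -0.58, 1.029], [0.0, 0.0, 0.0, 1.0]]}
wrist {'fx': 341.613, 'fy': 341.613, 'cx': 318.527, 'cy': 239.163, 'hand_eye': [[0.0, -0.956, -0.293, 0.074], [1.0, -0.0, 0.001, 0.0], [-0.001, -0.293, 0.956, 0.03], [0.0, 0.0, 0.0, 1.0]]}
```

View pics/top0.png

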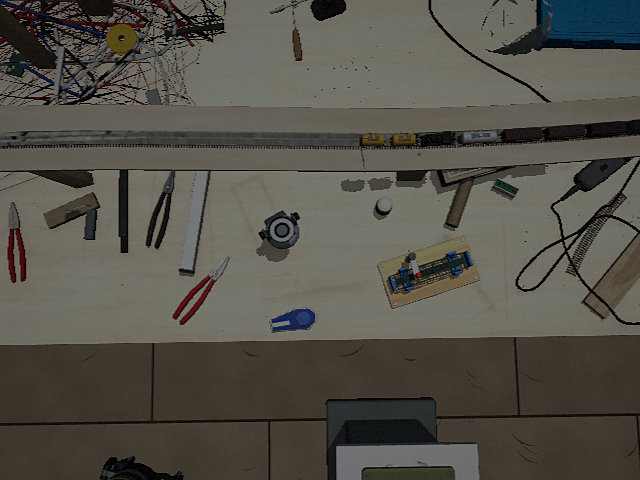

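View pics/side0.png

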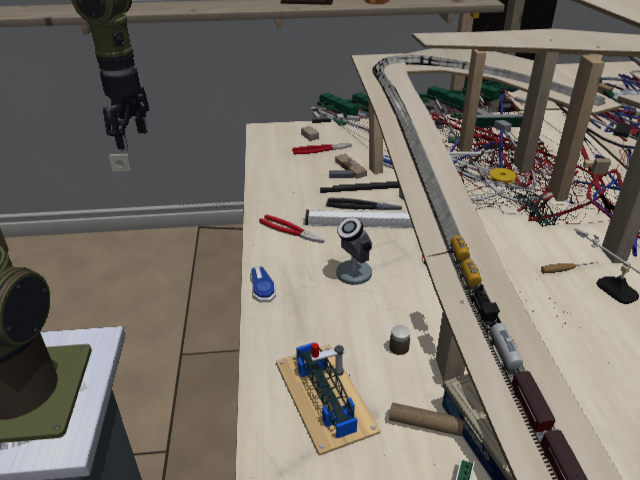

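The top view shows the jig at about (430,272), the camera stand at (281,230), the pot at (383,207), the tape runner at (293,319) and the cutters at (201,290). The side view shows the jig at (328,397), the red knob at (315,350) and the lens ring at (351,227). An elevated railway runs behind them.

```bash
cat > h.py <<'E'
import numpy as np,cv2
from scipy.spatial.transform import Rotation as Ro
from station import robot
def ray(n,p):
    m=robot.camera_model(n);T=np.linalg.inv(np.array(m["camera_from_world"]))
    d=T[:3,:3]@[(p[0]-m["cx"])/m["fx"],(p[1]-m["cy"])/m["fy"],1];return T[:3,3],d/np.linalg.norm(d)
def onz(n,p,z):
    o,d=ray(n,p);return o+d*(z-o[2])/d[2]
def tri(a,b):
    (o1,d1),(o2,d2)=ray("top",a),ray("side",b)
    s=np.linalg.lstsq(np.c_[d1,-d2],o2-o1,rcond=None)[0]
    p,q=o1+d1*s[0],o2+d2*s[1];return (p+q)/2,np.linalg.norm(p-q)
def proj(n,P):
    m=robot.camera_model(n);c=(np.array(m["camera_from_world"])@np.r_[P,1])[:3]
    return np.array([m["fx"]*c[0]/c[2]+m["cx"],m["fy"]*c[1]/c[2]+m["cy"]])
E
python3 - <<'E'
import cv2,numpy as np
t=cv2.imread("pics/top0.png");s=cv2.imread("pics/side0.png")
def c(i,x,y,w,h,f):return cv2.resize(i[y:y+h,x:x+w],(400,300),interpolation=cv2.INTER_CUBIC)
g=lambda i:np.clip(i*1.8,0,255).astype(np.uint8)
o=np.vstack([np.hstack([g(c(t,370,225,120,90,0)),g(c(t,240,185,80,60,0))]),np.hstack([c(s,270,335,120,90,0)if 0 else c(s,265,335,160,120,0),c(s,310,205,80,60,0)])])
cv2.imwrite("pics/crop1.png",o)
E
```

```text
(no output)
```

View pics/crop1.png

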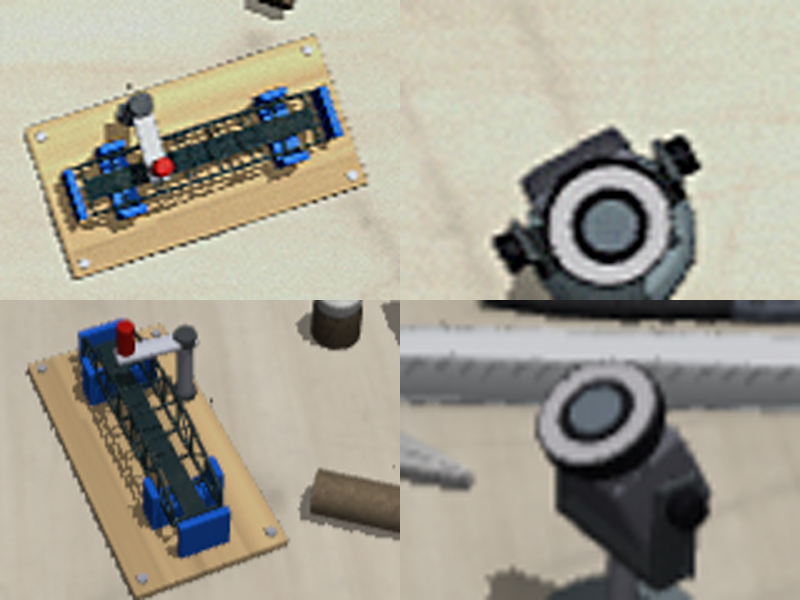

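The crops show the jig's +y end to the left in the top view, with the pivot at (412,256), the knob at (419,275) and the base corners clear. The ring's centre is at (282,230) in the top view and (350,227) in the side view. The yoke ends are at (297,216) and (262,235) in the top view.

```bash
cat > m1.py <<'E'
from h import *
from scipy.optimize import least_squares
C=np.array([onz("top",p,.008) for p in[(377.5,263.4),(463.9,236.4),(480.4,280.2),(392.8,308.1)]])
print("corners",C.round(3).tolist(),"ctr",C.mean(0).round(4))
e=(C[0]-C[1])+(C[3]-C[2]);yaw=np.arctan2(e[1],e[0])-np.pi/2
ex=(C[0]-C[3])+(C[1]-C[2]);print("yaw y",np.degrees(yaw),"x",np.degrees(np.arctan2(ex[1],ex[0])),np.linalg.norm(e)/2,np.linalg.norm(ex)/2)
R=Ro.from_euler("z",yaw).as_matrix()
pv=onz("top",(412,256.2),.071);kn=onz("top",(418.9,274.8),.092)
print("pivot",pv.round(4),"pred",(C.mean(0)+R@[.042,.035,0]).round(4),"knob",kn.round(4),np.linalg.norm((pv-kn)[:2]))
a=R.T@(kn-pv);print("keeper",np.arctan2(a[1],-a[0]))
L,err=tri((282.2,230),(350.2,227.4));print("lens",L.round(4),err)
k=[onz("top",p,.11) for p in[(296.6,216.4),(262.4,234.8)]];d=k[1]-k[0];print("yoke",np.round(k,3),"cam yaw(y)",np.degrees(np.arctan2(d[1],d[0]))-90)
# ring outer contours, white in both views
res=[]
for n,f,(x,y,w,h) in(("top","pics/top0.png",(255,205,60,50)),("side","pics/side0.png",(330,210,42,36))):
    i=cv2.imread(f);g=cv2.cvtColor(i[y:y+h,x:x+w],cv2.COLOR_BGR2HSV)
    b,gg,r=cv2.split(i[y:y+h,x:x+w]);
    print(n,"V range",g[:,:,2].max())
for n,p in(("pot",(383,205)),("tape",(293,319)),("cut",(201,290)),("track",(320,107)),("track",(320,170))):print(n,onz("top",p,.02 if n!="track" else 0).round(3))
print("track near edge", [tri(a,b) for a,b in [((363,166),(425,252))]])
print("ee",robot.get_obs()["ee_pos"])
E
python3 m1.py
```

```text
corners [[0.559, 0.055, 0.008], [0.619, -0.148, 0.008], [0.516, -0.182, 0.008], [0.455, 0.022, 0.008]] ctr [ 0.5371 -0.0633  0.008 ]
yaw y 16.541615182265744 x 17.696509372766265 0.212143277015143 0.1081643459983177
pivot [ 0.5677 -0.0166  0.071 ] pred [ 0.5674 -0.0178  0.008 ] knob [ 0.5247 -0.0271  0.092 ] 0.044268066851249496
keeper 0.049244348443913726
lens [0.6237 0.2665 0.1345] 0.004227092475393405
yoke [[0.655 0.237 0.11 ]
 [0.615 0.311 0.11 ]] cam yaw(y) 27.742891599173305
top V range 138
side V range 207
pot [0.694 0.039 0.02 ]
tape [0.434 0.251 0.02 ]
cut [0.503 0.461 0.02 ]
track [0.94  0.182 0.   ]
track [0.784 0.184 0.   ]
track near edge [(array([0.74198905, 0.09559367, 0.18738817]), np.float64(0.005194981194534186))]
ee [0.16147014 0.49927392 0.40406901]
```

```bash
cat >> h.py <<'E'
def plan(p,rpy,n,R1=None):
    o=robot.get_obs();R0=Ro.from_euler("xyz",o["ee_rot"],degrees=True)
    R1=R1 or Ro.from_euler("xyz",rpy,degrees=True)
    w=(R0.inv()*R1).as_rotvec();dp=(np.array(p)-o["ee_pos"])/n
    print("dp",np.round(dp*n,4),"turn",np.round(np.degrees(w),2))
    for i in range(n):
        s=(R0*Ro.from_rotvec(w*i/n)).inv().apply(dp)/.06
        r=np.round(np.r_[s,np.degrees(w)/n/10],3)
        if i and np.allclose(r,last,atol=.002):continue
        print("row",i,r.tolist());last=r
E
python3 -c "
from h import *
plan([.53,.19,.40],[180,0,107],12)"
```

```text
dp [ 0.3685 -0.3093 -0.0041] turn [-8.000e-02  4.000e-02  5.508e+01]
row 0 [-0.619, -0.251, 0.006, -0.001, 0.0, 0.459]
row 1 [-0.637, -0.201, 0.006, -0.001, 0.0, 0.459]
row 2 [-0.651, -0.149, 0.006, -0.001, 0.0, 0.459]
row 3 [-0.661, -0.097, 0.006, -0.001, 0.0, 0.459]
row 4 [-0.667, -0.043, 0.006, -0.001, 0.0, 0.459]
row 5 [-0.668, 0.01, 0.006, -0.001, 0.0, 0.459]
row 6 [-0.665, 0.064, 0.006, -0.001, 0.0, 0.459]
row 7 [-0.658, 0.117, 0.006, -0.001, 0.0, 0.459]
row 8 [-0.647, 0.169, 0.006, -0.001, 0.0, 0.459]
row 9 [-0.631, 0.22, 0.006, -0.001, 0.0, 0.459]
row 10 [-0.611, 0.27, 0.006, -0.001, 0.0, 0.459]
row 11 [-0.588, 0.318, 0.006, -0.001, 0.0, 0.459]
```

jog_arm(
  increments=[
    [[-0.62, -0.25, 0, 0, 0, 0.46, 0.3], [-0.64, -0.2, 0, 0, 0, 0.46, 0.3], [-0.65, -0.15, 0, 0, 0, 0.46, 0.3], [-0.66, -0.1, 0, 0, 0, 0.46, 0.3], [-0.67, -0.04, 0, 0, 0, 0.46, 0.3], [-0.67, 0.01, 0, 0, 0, 0.46, 0.3], [-0.66, 0.06, 0, 0, 0, 0.46, 0.3], [-0.66, 0.12, 0, 0, 0, 0.46, 0.3], [-0.65, 0.17, 0, 0, 0, 0.46, 0.3], [-0.63, 0.22, 0, 0, 0, 0.46, 0.3], [-0.61, 0.27, 0, 0, 0, 0.46, 0.3], [-0.59, 0.32, 0, 0, 0, 0.46, 0.3], [0, 0, 0, 0, 0, 0, 0.3]],
  ],
)

```text
time: 1.78
ee_pos: [0.532, 0.1881, 0.404]
ee_rot: [-180.0, 0.0, 106.7]
contact_force: [0.0, 0.0, 0.5]
width: 0.0299
gripper_force: 0.0
```

```bash
python3 - <<'E'
from h import *
o=robot.get_obs();cv2.imwrite("pics/w1.png",robot.snapshot("wrist")[:,:,::-1])
import json;json.dump([list(o["ee_pos"]),list(o["ee_rot"])],open("w1.json","w"))
print(o["ee_pos"],o["ee_rot"],o["width"],o["q"])
E
```

```text
[0.53197272 0.18812997 0.4039967 ] [-1.79986356e+02  2.63535792e-02  1.06669956e+02] 0.029855302932793808 [ 1.94826149e+01  1.87920912e+01 -2.44133988e+00  6.87814895e+01
 -2.56523177e-02  9.28126656e+01]
```

View pics/w1.png

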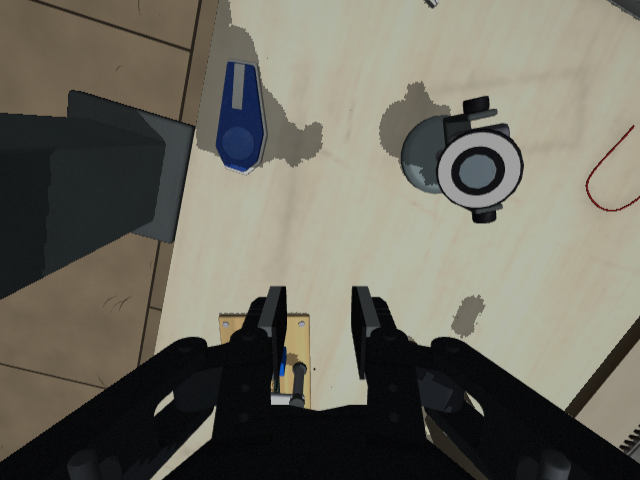

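The wrist view shows the lens ring at about (480,171), the yoke ends at (477,103) and (485,216), and the jig's corner at lower left. I'll fit the ring's circle next.

```bash
cat > ring.py <<'E'
from h import *
import json,sys
from scipy.optimize import least_squares
def wray(tag,pts):
    p,r=json.load(open(tag+".json"));R=Ro.from_euler("xyz",r,degrees=True).as_matrix()
    m=robot.camera_model("wrist");H=np.array(m["hand_eye"])
    d=np.c_[(pts[:,0]-m["cx"])/m["fx"],(pts[:,1]-m["cy"])/m["fy"],np.ones(len(pts))]
    return np.array(p)+R@H[:3,3],d@H[:3,:3].T@R.T
if __name__=="__main__":
    i=cv2.imread("pics/w1.png");x,y,w,h=430,115,110,110
    g=i[y:y+h,x:x+w].min(2);hs=cv2.cvtColor(i[y:y+h,x:x+w],cv2.COLOR_BGR2HSV)
    mask=((hs[:,:,2]>150)&(hs[:,:,1]<22)).astype(np.uint8)
    n,lab,st,_=cv2.connectedComponentsWithStats(mask)
    k=lab[np.clip(171-30-y,0,h-1),480-x];print("comp",k,st[k])
    c=max(cv2.findContours((lab==k).astype(np.uint8),cv2.RETR_EXTERNAL,cv2.CHAIN_APPROX_NONE)[0],key=len)
    c=cv2.convexHull(c);el=cv2.fitEllipse(c);print("ellipse",el)
    t=np.linspace(0,2*np.pi,60);a=np.radians(el[2])
    A,B=el[1][0]/2+.5,el[1][1]/2+.5
    P=np.c_[el[0][0]+x+A*np.cos(t)*np.cos(a)-B*np.sin(t)*np.sin(a),el[0][1]+y+A*np.cos(t)*np.sin(a)+B*np.sin(t)*np.cos(a)]
    o,d=wray("w1",P)
    def f(v,yaw=None):
        nrm=Ro.from_euler("zy",[v[3],-v[4]]).apply([0,0,1]);C=v[:3]
        s=((C-o)@nrm)/(d@nrm);Q=o+d*s[:,None];return np.linalg.norm(Q-C,axis=1)-.026
    for v0 in([.624,.2665,.1345,np.radians(28),np.radians(30)],[.624,.2665,.1345,np.radians(28),np.radians(5)]):
        s=least_squares(f,v0,x_scale=[.01,.01,.01,.1,.1],xtol=1e-12,ftol=1e-12);print(s.x[:3].round(4),np.degrees(s.x[3:]),"cost",s.cost)
    for yaw in (20,24,28,32):
        s=least_squares(lambda v:f([*v[:3],np.radians(yaw),v[3]]),[.624,.2665,.1345,.5],x_scale=[.01,.01,.01,.1]);print(yaw,s.x[:3].round(4),np.degrees(s.x[3]),s.cost)
    o,d=wray("w1",np.array([[477,103],[485,216]]));k=o+d*((.105-o[2])/d[:,2])[:,None];e=k[0]-k[1];print("yoke yaw",np.degrees(np.arctan2(e[1],e[0]))-90,k.mean(0))
    # triangulate centre: top+side+wrist
    o,d=wray("w1",np.array([[el[0][0]+x,el[0][1]+y]]));rays=[ray("top",(282.2,230)),ray("side",(350.2,227.4)),(o,d[0]/np.linalg.norm(d[0]))]
    M=[np.eye(3)-np.outer(u,u) for _,u in rays];L=np.linalg.solve(sum(M),sum(m@q for m,(q,_) in zip(M,rays)));print("lens tri",L,[np.linalg.norm(m@(L-q)).round(4) for m,(q,_) in zip(M,rays)])
E
python3 ring.py
```

```text
comp 1 [   9   18   81   73 2475]
ellipse ((48.844791412353516, 54.39458465576172), (72.0281982421875, 82.07991027832031), 72.24441528320312)
[0.6254 0.2693 0.1282] [426.188649    25.69054795] cost 1.908591796936997e-06
[0.6254 0.2693 0.1282] [425.08144566  25.69007218] cost 1.90859180092969e-06
20 [0.6254 0.2693 0.1282] 25.690523927606627 1.9085917969101993e-06
24 [0.6254 0.2693 0.1282] 25.690523271964768 1.908591796909896e-06
28 [0.6254 0.2693 0.1282] 25.690524566809867 1.9085917969106465e-06
32 [0.6254 0.2693 0.1282] 25.690521831743926 1.908591796909115e-06
yoke yaw 28.638830026749176 [0.63683217 0.27660346 0.105     ]
lens tri [0.6240014  0.26826707 0.13331884] [np.float64(0.0027), np.float64(0.0021), np.float64(0.0016)]
```

```bash
sed -i 's/"zy"/"ZY"/; s/\[:,:,2\]>150/[:,:,2]>115/; s/<22/<25/' ring.py; python3 ring.py
```

```text
comp 8 [   8   18   82   74 2699]
ellipse ((48.83469009399414, 54.568111419677734), (73.58192443847656, 82.81787872314453), 70.37771606445312)
[0.6229 0.2685 0.1337] [26.67124727 27.57591616] cost 1.4690657898508276e-22
[0.6229 0.2693 0.1337] [-18.80451173  26.12066382] cost 4.4168225418794056e-24
20 [0.6233 0.2686 0.1327] 27.191415935968248 1.6896518466103215e-07
24 [0.6231 0.2685 0.1333] 27.504484805007365 3.328980851765888e-08
28 [0.6228 0.2684 0.1339] 27.571037342579334 9.851979321542704e-09
32 [0.6226 0.2683 0.1346] 27.395170782772762 1.8504528442810967e-07
yoke yaw 28.638830026749176 [0.63683217 0.27660346 0.105     ]
lens tri [0.62400108 0.26820699 0.13336982] [np.float64(0.0026), np.float64(0.0021), np.float64(0.0016)]
```

```bash
python3 -c "
from h import *
plan([.525,-.027,.35],[180,0,151],9)"
```

```text
dp [-0.0058 -0.2159 -0.0541] turn [-6.000e-02 -4.000e-02 -4.422e+01]
row 0 [-0.38, -0.126, 0.1, -0.001, -0.0, -0.491]
row 1 [-0.368, -0.158, 0.1, -0.001, -0.0, -0.491]
row 2 [-0.353, -0.189, 0.1, -0.001, -0.0, -0.491]
row 3 [-0.335, -0.218, 0.1, -0.001, -0.0, -0.491]
row 4 [-0.315, -0.246, 0.1, -0.001, -0.0, -0.491]
row 5 [-0.293, -0.272, 0.1, -0.001, -0.0, -0.491]
row 6 [-0.269, -0.296, 0.1, -0.001, -0.0, -0.491]
row 7 [-0.242, -0.318, 0.1, -0.001, -0.0, -0.491]
row 8 [-0.214, -0.338, 0.1, -0.001, -0.0, -0.491]
```

jog_arm(
  increments=[
    [[-0.38, -0.13, 0.1, 0, 0, -0.49, 0.2], [-0.37, -0.16, 0.1, 0, 0, -0.49, 0.2], [-0.35, -0.19, 0.1, 0, 0, -0.49, 0.2], [-0.34, -0.22, 0.1, 0, 0, -0.49, 0.2], [-0.32, -0.25, 0.1, 0, 0, -0.49, 0.2], [-0.29, -0.27, 0.1, 0, 0, -0.49, 0.2], [-0.27, -0.3, 0.1, 0, 0, -0.49, 0.2], [-0.24, -0.32, 0.1, 0, 0, -0.49, 0.2], [-0.21, -0.34, 0.1, 0, 0, -0.49, 0.2], [0, 0, 0, 0, 0, 0, 0.2]],
  ],
)

```text
time: 3.08
ee_pos: [0.5227, -0.027, 0.3502]
ee_rot: [-180.0, -0.1, 150.9]
contact_force: [-0.4, -0.2, -0.9]
width: 0.0345
gripper_force: 0.0
```

```bash
python3 - <<'E'
from h import *
from ring import wray
import json
o=robot.get_obs();i=robot.snapshot("wrist")[:,:,::-1];cv2.imwrite("pics/w2.png",i)
json.dump([list(o["ee_pos"]),list(o["ee_rot"])],open("w2.json","w"))
print(o["ee_pos"],o["ee_rot"],o["width"])
h=cv2.cvtColor(i.copy(),cv2.COLOR_BGR2HSV)
m=(((h[...,0]<8)|(h[...,0]>172))&(h[...,1]>150)&(h[...,2]>60)).astype(np.uint8)
n,l,s,c=cv2.connectedComponentsWithStats(m)
for k in range(1,n):
    if s[k][4]>30:
        p,d=wray("w2",c[k][None]);print(s[k],c[k].round(1),(p+d[0]*((.092-p[2])/d[0,2])).round(4))
E
```

```text
[ 0.5226954  -0.02702547  0.35022722] [-1.79972595e+02 -1.01613683e-01  1.50912319e+02] 0.034519131855829145
[312 241  17  17 225] [320.2 249.3] [ 0.5257 -0.0265  0.092 ]
```

View pics/w2.png

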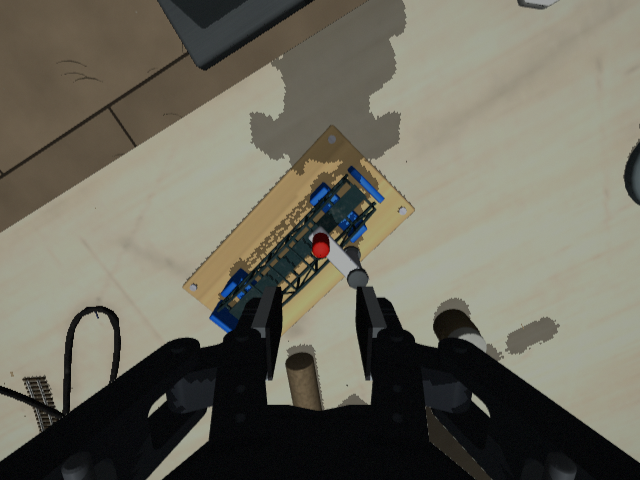

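The wrist view shows the knob at (320,249), the pivot top at about (358,278), and base corners at (332,125), (413,211) and (184,288).

```bash
python3 - <<'E'
from h import *
from ring import wray
P=np.array([[332,125],[413,211],[184,288],[358,278.]]);o,d=wray("w2",P);z=np.array([.008,.008,.008,.071])
Q=o+d*((z-o[2])/d[:,2])[:,None];print(Q.round(4).tolist())
e=Q[0]-Q[2];f=Q[1]-Q[0];print(np.degrees(np.arctan2(e[1],e[0]))-90,np.degrees(np.arctan2(f[1],f[0])),np.linalg.norm(e),np.linalg.norm(f),"ctr",(Q[1]+Q[2])/2)
pv=np.array([.5675,-.0172]);a=np.radians(17.1);R=np.array([[np.cos(a),-np.sin(a)],[np.sin(a),np.cos(a)]])
for t in np.linspace(0.05,1.7,8):print(t.round(2),(pv+R@[-.044*np.cos(t),.044*np.sin(t)]).round(4))
prev=None;R0=Ro.from_euler("xyz",[180,0,151],degrees=True)
for t in np.linspace(0.05,1.75,13):
    q=pv+R@[-.044*np.cos(t),.044*np.sin(t)]
    if prev is not None:print((R0.inv().apply(np.r_[q-prev,0])/.06).round(3).tolist())
    prev=q
plan([.525,-.027,.25],[180,0,151],5)
E
```

```text
[[0.4562, 0.0241, 0.008], [0.5597, 0.0539, 0.008], [0.5202, -0.1784, 0.008], [0.5673, -0.0154, 0.071]]
17.538877678405186 16.05460954526047 0.21243169013479524 0.1077519610074362 ctr [ 0.5399406  -0.06224651  0.008     ]
0.05 [ 0.5249 -0.028 ]
0.29 [ 0.5235 -0.0178]
0.52 [ 0.5246 -0.0075]
0.76 [0.528  0.0023]
0.99 [0.5337 0.011 ]
1.23 [0.5412 0.0181]
1.46 [0.5502 0.0232]
1.7 [0.5601 0.0262]
[0.066, 0.08, 0.0]
[0.054, 0.089, 0.0]
[0.04, 0.096, 0.0]
[0.027, 0.1, 0.0]
[0.012, 0.103, 0.0]
[-0.003, 0.104, 0.0]
[-0.017, 0.102, 0.0]
[-0.031, 0.099, 0.0]
[-0.045, 0.093, 0.0]
[-0.058, 0.086, 0.0]
[-0.069, 0.077, 0.0]
[-0.08, 0.067, 0.0]
dp [ 0.002  -0.0006 -0.1006] turn [ 0.02 -0.07 -0.08]
row 0 [-0.007, 0.001, 0.335, 0.0, -0.001, -0.002]
```

jog_arm(
  increments=[
    [[0, 0, 0.34, 0, 0, 0, 0.2], [0, 0, 0.34, 0, 0, 0, 0.2], [0, 0, 0.34, 0, 0, 0, 0.2], [0, 0, 0.34, 0, 0, 0, 0.2], [-0.03, 0, 0.34, 0, 0, 0, 0.2], [0, 0, 0, 0, 0, 0, 0.4], [0, 0, 0, 0, 0, 0, 0.4]],
  ],
)

```text
time: 4.0
ee_pos: [0.5255, -0.027, 0.2495]
ee_rot: [180.0, 0.0, 151.0]
contact_force: [-0.1, 0.7, -0.1]
width: 0.0258
gripper_force: 0.0
```

jog_arm(
  increments=[
    [[0.066, 0.08, 0, 0, 0, 0, 0.4], [0.054, 0.09, 0, 0, 0, 0, 0.4], [0.04, 0.096, 0, 0, 0, 0, 0.4], [0.027, 0.1, 0, 0, 0, 0, 0.4], [0.012, 0.103, 0, 0, 0, 0, 0.4], [-0.003, 0.104, 0, 0, 0, 0, 0.4], [-0.017, 0.102, 0, 0, 0, 0, 0.4], [-0.03, 0.1, 0, 0, 0, 0, 0.4], [-0.045, 0.093, 0, 0, 0, 0, 0.4], [-0.058, 0.086, 0, 0, 0, 0, 0.4], [-0.07, 0.077, 0, 0, 0, 0, 0.4], [-0.08, 0.067, 0, 0, 0, 0, 0.4], [0, 0, 0, 0, 0, 0, 0.4], [0, 0, 0, 0, 0, 0, 0.3], [0, 0, -0.4, 0, 0, 0, 0.2], [0, 0, -0.6, 0, 0, 0, 0.2], [0, 0, -0.6, 0, 0, 0, 0.2]],
  ],
)

```text
time: 6.12
ee_pos: [0.5625, 0.0268, 0.3458]
ee_rot: [180.0, 0.0, 151.0]
contact_force: [-0.0, -0.4, -0.0]
width: 0.0345
gripper_force: 0.0
```

```bash
python3 - <<'E'
from h import *
from ring import wray
import json
o=robot.get_obs();i=robot.snapshot("wrist")[:,:,::-1];cv2.imwrite("pics/w3.png",i)
json.dump([list(o["ee_pos"]),list(o["ee_rot"])],open("w3.json","w"))
h=cv2.cvtColor(i.copy(),cv2.COLOR_BGR2HSV)
m=(((h[...,0]<8)|(h[...,0]>172))&(h[...,1]>150)&(h[...,2]>60)).astype(np.uint8)
n,l,s,c=cv2.connectedComponentsWithStats(m)
a=np.radians(17.1);R=np.array([[np.cos(a),-np.sin(a)],[np.sin(a),np.cos(a)]])
for k in range(1,n):
    if s[k][4]>30:
        p,d=wray("w3",c[k][None]);K=p+d[0]*((.092-p[2])/d[0,2]);v=R.T@(K[:2]-[.5675,-.0172]);print(c[k],K,np.arctan2(v[1],-v[0]),np.linalg.norm(v))
plan([.538,-.063,.30],[180,0,107.1],5)
E
```

```text
[310.48523207 239.1814346 ] [0.55509193 0.02561892 0.092     ] 1.5871930002759929 0.04458048871496617
dp [-0.026  -0.0898 -0.051 ] turn [ 0.42  0.29 43.88]
row 0 [-0.068, -0.305, 0.169, 0.008, 0.006, 0.878]
row 1 [-0.114, -0.291, 0.17, 0.008, 0.006, 0.878]
row 2 [-0.157, -0.27, 0.17, 0.008, 0.006, 0.878]
row 3 [-0.197, -0.242, 0.17, 0.008, 0.006, 0.878]
row 4 [-0.231, -0.209, 0.17, 0.008, 0.006, 0.878]
```

jog_arm(
  increments=[
    [[-0.07, -0.3, 0.17, 0, 0, 0.88, -0.6], [-0.11, -0.29, 0.17, 0, 0, 0.88, -0.8], [-0.16, -0.27, 0.17, 0, 0, 0.88, -0.8], [-0.2, -0.24, 0.17, 0, 0, 0.88, -0.8], [-0.23, -0.21, 0.17, 0, 0, 0.88, -0.8], [0, 0, 0, 0, 0, 0, -0.8]],
  ],
)

```text
time: 6.92
ee_pos: [0.5358, -0.0636, 0.2931]
ee_rot: [-179.9, -0.0, 107.0]
contact_force: [0.6, -0.1, 1.3]
width: 0.0771
gripper_force: 0.0
```

```bash
python3 - <<'E'
from h import *
import json
o=robot.get_obs();i=robot.snapshot("wrist")[:,:,::-1];cv2.imwrite("pics/w4.png",i)
json.dump([list(o["ee_pos"]),list(o["ee_rot"])],open("w4.json","w"));print(o["ee_pos"],o["ee_rot"],o["width"])
E
```

```text
[ 0.53582877 -0.06359343  0.29306991] [-1.79928639e+02 -4.60622288e-02  1.06968746e+02] 0.0770635858052226
```

View pics/w4.png

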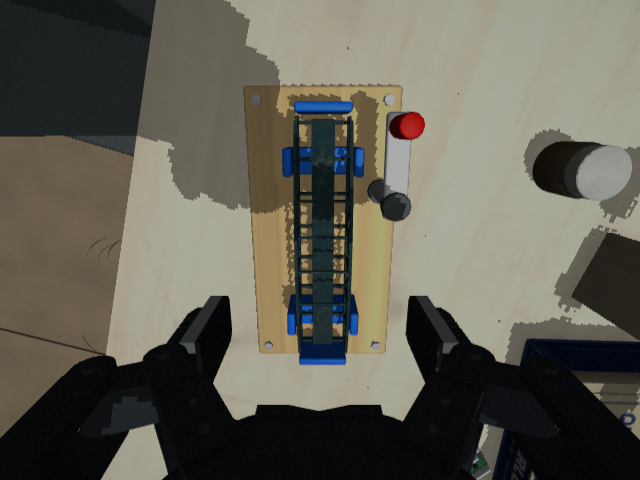

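The keeper is clear of the bridge, with the knob at (407,125). The base corners are at (246,86), (402,86), (385,353) and (259,353), and the bridge lies straight along the image column at about 323.

```bash
python3 - <<'E'
from h import *
from ring import wray
P=np.array([[246,86],[402,86],[385,353],[259,353],[294,121],[353,121],[348,343],[299,343],[323,101],[322,362.]]);o,d=wray("w4",P);z=np.array([.008]*4+[.061]*4+[.04]*2)
Q=o+d*((z-o[2])/d[:,2])[:,None]
print("base",Q[:4].mean(0),"bridge",Q[4:8].mean(0),"stops",Q[8:].mean(0))
for a,b in((0,3),(1,2),(4,7),(5,6)):e=Q[a]-Q[b];print(np.degrees(np.arctan2(e[1],e[0]))-90,np.linalg.norm(e))
plan([.538,-.063,.193],[180,0,107.1],5)
E
```

```text
base [ 0.53926938 -0.06194649  0.008     ] bridge [ 0.53601514 -0.05205454  0.061     ] stops [ 0.53832646 -0.06105504  0.04      ]
16.481756824709848 0.21324563107720204
17.10191762441903 0.21312020889070826
17.157788343430852 0.14295637743045236
17.310397619405677 0.14292760262739837
dp [ 0.0016  0.     -0.1007] turn [ 0.01 -0.03 -0.03]
row 0 [-0.002, 0.005, 0.336, 0.0, -0.001, -0.001]
```

jog_arm(
  increments=[
    [[0, 0, 0.32, 0, 0, 0, -0.8], [0, 0.01, 0.32, 0, 0, 0, -0.8], [0.02, 0.02, 0.32, 0, 0, 0, -0.8], [0, 0, 0.32, 0, 0, 0, -0.8], [0, 0, 0.3, 0, 0, 0, -0.8], [0, 0, 0, 0, 0, 0, -0.8]],
  ],
)

```text
time: 7.72
ee_pos: [0.5377, -0.0603, 0.1983]
ee_rot: [-179.9, -0.1, 107.1]
contact_force: [-0.2, -0.5, 0.7]
width: 0.0768
gripper_force: 0.0
```

jog_arm(
  increments=[
    [[0, 0, 0, 0, 0, 0, 0.2], [0, 0, 0, 0, 0, 0, 1], [0, 0, 0, 0, 0, 0, 1], [0, 0, 0, 0, 0, 0, 1], [0, 0, 0, 0, 0, 0, 1], [0, 0, 0, 0, 0, 0, 1], [0, 0, 0, 0, 0, 0, 1]],
  ],
)

```text
time: 8.6
ee_pos: [0.5386, -0.0612, 0.2001]
ee_rot: [179.9, 0.0, 107.0]
contact_force: [0.1, 0.8, 6.4]
width: 0.0333
gripper_force: 60.7
```

jog_arm(
  increments=[
    [[0, 0, -0.1, 0, 0, 0, 1], [0, 0, -0.2, 0, 0, 0, 1], [0, 0, -0.4, 0, 0, 0, 1], [0, 0, -0.5, 0, 0, 0, 1], [0, 0, -0.5, 0, 0, 0, 1], [0, 0, -0.5, 0, 0, 0, 1], [0, 0, -0.4, 0, 0, 0, 1], [0, 0, -0.2, 0, 0, 0, 1], [0, 0, 0, 0, 0, 0, 1], [0, 0, 0, 0, 0, 0, 1]],
  ],
)

```text
time: 9.85
ee_pos: [0.5375, -0.0612, 0.3659]
ee_rot: [-179.9, -0.0, 107.0]
contact_force: [-0.4, 0.4, -1.1]
width: 0.0331
gripper_force: 59.9
```

```bash
cat > fin.py <<'E'
from h import *
L=np.array([.623,.2683,.1337]);yaw,t=27.5,27.5
Rl=Ro.from_euler("ZY",[yaw,-t],degrees=True);F=L+.11*Rl.as_matrix()[:,2]
# bridge frame=Rl; tool: z=-bridge z, y=+bridge x, x=+bridge y
Rt=Ro.from_matrix(np.c_[Rl.as_matrix()[:,1],Rl.as_matrix()[:,0],-Rl.as_matrix()[:,2]])
T=F-Rt.apply([0,0,.174])
E
python3 - <<'E'
from fin import *
import json
print("F",F,"T",T,Rt.as_euler("xyz",degrees=True))
plan(T-Rt.apply([0,0,.04]),None,12,Rt)
for n in("wrist","side"):cv2.imwrite(f"pics/{n}5.png",robot.snapshot(n)[:,:,::-1])
a=cv2.imread("pics/wrist5.png");b=cv2.imread("pics/side5.png")
cv2.imwrite("pics/m5.png",np.hstack([cv2.resize(a[100:400,170:470],(400,400)),cv2.resize(b[150:450,200:500],(400,400))]))
E
```

```text
F [0.57794664 0.2448467  0.23127119] T [0.50668041 0.20774785 0.38561108] [152.5   0.  117.5]
dp [-0.0472  0.2604  0.0552] turn [-27.52   2.47 -10.33]
row 0 [0.365, 0.043, -0.076, -0.229, 0.021, -0.086]
row 1 [0.365, 0.051, -0.073, -0.229, 0.021, -0.086]
row 2 [0.364, 0.06, -0.07, -0.229, 0.021, -0.086]
row 3 [0.363, 0.068, -0.066, -0.229, 0.021, -0.086]
row 4 [0.362, 0.076, -0.062, -0.229, 0.021, -0.086]
row 5 [0.362, 0.084, -0.057, -0.229, 0.021, -0.086]
row 6 [0.36, 0.091, -0.052, -0.229, 0.021, -0.086]
row 7 [0.359, 0.099, -0.047, -0.229, 0.021, -0.086]
row 8 [0.358, 0.106, -0.042, -0.229, 0.021, -0.086]
row 9 [0.356, 0.113, -0.036, -0.229, 0.021, -0.086]
row 10 [0.355, 0.119, -0.03, -0.229, 0.021, -0.086]
row 11 [0.353, 0.126, -0.024, -0.229, 0.021, -0.086]
```

View pics/m5.png

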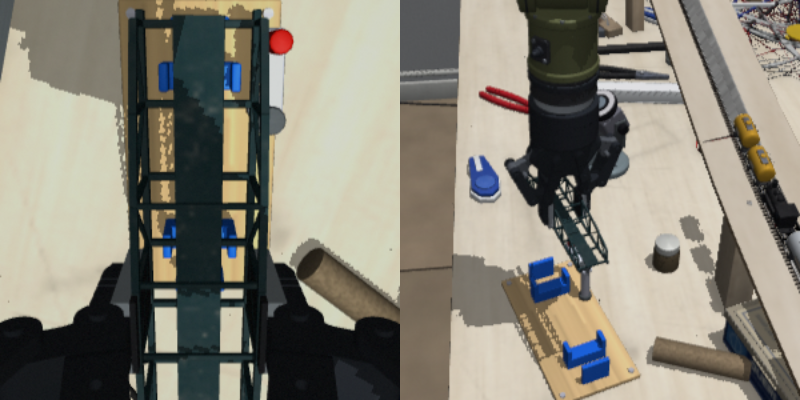

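The bridge is up between the fingers, looks level, and the jig is empty. Next I'll move to the standoff pose, 40 mm back from the focus.

jog_arm(
  increments=[
    [[0.36, 0.04, -0.08, -0.23, 0.02, -0.09, 1], [0.36, 0.05, -0.07, -0.23, 0.02, -0.09, 1], [0.36, 0.06, -0.07, -0.23, 0.02, -0.09, 1], [0.36, 0.07, -0.07, -0.23, 0.02, -0.09, 1], [0.36, 0.08, -0.06, -0.23, 0.02, -0.09, 1], [0.36, 0.08, -0.06, -0.23, 0.02, -0.08, 1], [0.36, 0.09, -0.05, -0.23, 0.02, -0.08, 1], [0.36, 0.1, -0.05, -0.23, 0.02, -0.08, 1], [0.36, 0.11, -0.04, -0.23, 0.02, -0.09, 1], [0.36, 0.11, -0.04, -0.23, 0.02, -0.09, 1], [0.36, 0.12, -0.03, -0.23, 0.02, -0.09, 1], [0.35, 0.13, -0.02, -0.23, 0.02, -0.09, 1], [0, 0, 0, 0, 0, 0, 1], [0, 0, 0, 0, 0, 0, 1]],
  ],
)

```text
time: 11.7
ee_pos: [0.4899, 0.1986, 0.4219]
ee_rot: [152.4, 0.2, 117.7]
contact_force: [-0.6, 0.4, -0.6]
width: 0.0331
gripper_force: 59.9
```

```bash
python3 - <<'E'
from fin import *
print(robot.get_obs()["q"].round(1),robot.get_obs()["joint_vel"].round(2))
plan(T,None,4,Rt)
for n in("wrist","side"):cv2.imwrite(f"pics/{n}6.png",robot.snapshot(n)[:,:,::-1])
a=cv2.imread("pics/wrist6.png");b=cv2.imread("pics/side6.png")
cv2.imwrite("pics/m6.png",np.hstack([cv2.resize(a,(400,300)),cv2.resize(b[60:360,150:550],(400,300))]))
E
```

```text
[ 21.3   3.5 -24.   35.    2.8  84.3] [-0.85  0.36  0.3   0.17 -0.11  0.04]
dp [ 0.0167  0.0091 -0.0362] turn [0.09 0.06 0.23]
row 0 [0.002, 0.0, 0.171, 0.002, 0.002, 0.006]
```

View pics/m6.png

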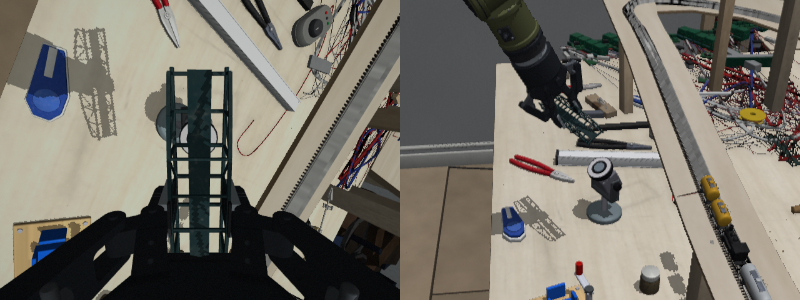

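The bridge is square in the fingers and the lens head lies straight below it along the tool axis. Now the last 41 mm in.

jog_arm(
  increments=[
    [[0, 0, 0.1, 0, 0, 0, 1], [0, 0, 0.2, 0, 0, 0, 1], [0, 0, 0.2, 0, 0, 0, 1], [0, 0, 0.13, 0, 0, 0, 1], [0, 0, 0.05, 0, 0, 0, 1], [0, 0, 0, 0, 0, 0, 1], [0, 0, 0, 0, 0, 0, 1], [0, 0, 0, 0, 0, 0, 1], [0, 0, 0, 0, 0, 0, 1]],
  ],
)

```text
time: 12.92
ee_pos: [0.5075, 0.2073, 0.3864]
ee_rot: [152.3, 0.2, 117.6]
contact_force: [0.2, 0.2, -0.2]
width: 0.0329
gripper_force: 59.9
```

```bash
python3 - <<'E'
from fin import *
plan(T,None,1,Rt)
a=robot.snapshot("side")[:,:,::-1];b=robot.snapshot("top")[:,:,::-1]
M=[]
for n,i in(("side",a),("top",b)):
    i=np.ascontiguousarray(np.clip(i*(1.6 if n=="top" else 1.0),0,255).astype(np.uint8))
    B=Rl.as_matrix();c=[]
    q=[proj(n,F+B@v) for v in([-.017,-.085,0],[-.017,.085,0],[.017,.085,0],[.017,-.085,0])]
    p=proj(n,F);x,y=int(p[0])-60,int(p[1])-45
    cr=cv2.resize(i[y:y+90,x:x+120],(400,300),interpolation=cv2.INTER_CUBIC)
    for k in q:cv2.circle(cr,tuple(int(v) for v in (k-[x,y])*400/120),4,(0,0,255),1)
    M.append(cr)
cv2.imwrite("pics/m7.png",np.hstack(M))
E
```

```text
dp [-0.0008  0.0005 -0.0008] turn [0.2  0.09 0.21]
row 0 [0.013, -0.013, 0.008, 0.02, 0.009, 0.021]
```

View pics/m7.png

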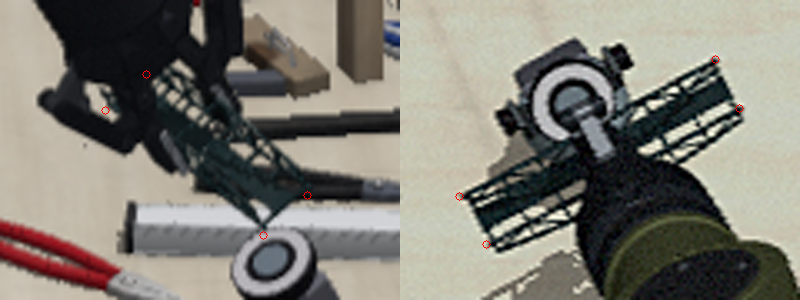

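The final pictures show the bridge's underside corners within about 3 px of where they should be. In the side view they sit about 4 mm high, at (265,226) against a predicted (264,236). I'll move 3 mm in and settle.

jog_arm(
  increments=[
    [[0, 0, 0.05, 0, 0, 0, 1], [0, 0, 0, 0, 0, 0, 1], [0, 0, 0, 0, 0, 0, 1], [0, 0, 0, 0, 0, 0, 1], [0, 0, 0, 0, 0, 0, 1], [0, 0, 0, 0, 0, 0, 1]],
  ],
)

```text
time: 13.78
ee_pos: [0.5087, 0.2079, 0.3834]
ee_rot: [152.3, 0.2, 117.6]
contact_force: [0.5, 0.5, -1.3]
width: 0.0328
gripper_force: 59.9
```

```bash
python3 -c "
from station import robot
o=robot.get_obs();print(o['ee_pos'],o['joint_vel'],o['gripper_force']);print(robot.close_job())"
```

```text
[0.50874457 0.20792977 0.38343036] [ 0.02146974 -0.02057543 -0.00509302 -0.05755741 -0.02849595 -0.06034746] 59.86381530761719
the job is handed in; nothing more can be done
None
```

I opened the keeper to about 1.59 rad, lifted the bridge out, and handed the job in at 13.8 s with the bridge held still at the focus point, about 5 mm off at most by my image checks; no verdict was returned.

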